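# Change the wash station over to drying and load the prints

## Robot

A 6-joint arm with a two-finger parallel gripper is mounted at the origin on the work surface. World frame = base frame: x ahead of the robot, y to its left, z up, the work surface at z = 0. Lengths are in m, angles in rad, forces in N, time in s.
With the tool pointing down it reaches from about 0.3 to 0.875 m from the base axis. Payload 4.2 kg.
Tool frame: the origin (TCP) lies at the very end of the fingers, on their centre line; the grasp point (between the pads) lies 19 mm behind it; x points along the fingers, y is the direction in which the jaws open and shut, and the axes are right-handed (so a half turn about x gives the same grasp; the last joint's range is limited). The gripper opens to 85 mm and grips with 20 to 120 N. Pads are 22 mm wide; open, the fingers measure 114 mm over their backs; the gripper's body (76 mm by 85 mm) begins 54 mm behind the grasp point. The pads swing forward as they close: fully open they stand 13 mm farther back than shut.
Start: joints at [-1.296, 0.32, 1.565, -0, 1.257, -0.02], TCP at [0.167, -0.55, 0.231] pointing down, gripper open.
Joint ranges: [-3.11, 3.11], [-0.84, 2.01], [0.21, 2.61], [-1.34, 4.49], [0.05, 2.63], [-2.56, 2.56]. Speed limits (rad/s): [2.57, 2.57, 3.14, 3.14, 3.14, 3.14].

## Interface

Orientations are given as a unit quaternion [w, x, y, z].
In Python, from cell import arm, eyes, workorder gives the robot as it stands.
- The arm moves only by the shell command python3 -m inch 'ROWS' [OPENING] [FORCE]. ROWS is JSON, a list of rows, each a list of 6 numbers: the shift along the world's x, y, z normalised to -1 to 1, where 1 is 0.2 m, then the turn, a rotation vector about the world's x, y, z normalised to -1 to 1, where 1 is 0.15 rad. A call has 1 to 8 rows; each row shifts and turns the commanded pose from where the row before left it; what a row does not reach is not made up. A row lasts 1/10 s, in which the tool goes at most 50 mm and 8.59 degrees, less where a joint would pass 70% of its speed; a pose out of reach is approached as far as the arm can. A call with a number of a shift or a turn outside -1 to 1 is refused whole. A call with a gripper value outside its range is refused whole. OPENING is the closure, from 0 (fully open) to 1 (shut), set as the call begins (- or left out, the last holds). The fingers move at their own pace and stop on an object; FORCE is the grip in N (left out, the last holds). Time passes only in rows, so rows that do not move let the fingers close. It gives the time, the measured TCP pose, the force and the opening at its end, in the units of the state.
- arm.state(): the state, without advancing time (a new reading comes with each control period).
- eyes.grab_frame(name): name is "scene" or "top"; returns a dict with "pixels" (420x560x3 uint8, red, green, blue), "range_z" (420x560 float32, m along the optical axis (not along the pixel's ray), 0 where there is no reading), "fx", "fy", "cx", "cy" (pixels), "R" (3x3) and "t" (3): a world point X has camera coordinates R X + t. Camera axes: x right, y down, z forward; pixel columns grow to the right and rows downward; lengths in m; the calibration is good to about 2 mm. A picture is of the moment at which its call begins.
- workorder.finish_job(): hands the job in, once; it reports no verdict.
The state is a dict: "time": time; "joint_positions": joint angles; "joint_velocities": joint speeds; "joint_torque": joint torques, N m; "tool_pos": TCP position; "ee_rot": TCP orientation; "ft_force": force on the tool from outside, world axes, zero at the start; "ft_torque": the same for the moment, N m; "opening": finger opening in m.
Only numpy, scipy, OpenCV 4.12 (cv2) and the standard library are available. Lean on these libraries where they do the work, as an engineer would, in place of code of your own. Each camera call takes 0.05 s, during which the arm holds its last target. There are 200 camera calls.

## Task

Change the wash-and-dry station over from washing to drying: lift the wash tub off the station by its handle and stand it upright on the black rubber mat, then fit the aluminium drying plate, its back edge tucked in under the station's lip and the plate lying fully down in its pocket. Put every grey print right way up on the plate, then press the fan button and let go. Never tip the tub over, and leave the spool, case, wrench and deburring knob where they are.

Things in the scene. Friction and masses are not known exactly. Their poses are not given: they have to be found in the camera images.
- station: Grey wash-and-dry station, 270 mm (its x) by 210 mm (its y), fixed during a run. Origin: centre of its underside on the cart top; x points from its front (robot side) to its back, z up. Its top has a pocket for the plate; across the back, behind the pocket (x above 87 mm), stands the blower housing, top at 93 mm. The tub stands in the pocket at the start.
- pocket (a point): Centre of the pocket floor, 45 mm above the cart, axes as the station's. The pocket is 174 mm long (x, -87 to 87) and 166 mm wide (y, -83 to 83); front and side rims stand 6 mm above the floor. Fitted, the plate's origin lies here (2 to 3 mm play each way), its axes parallel to the station's, its underside on the floor.
- lip (a point): Middle of the lip's front lower edge, axes as the station's. The 4 mm thick steel lip overhangs the back of the pocket by 14 mm (station x 73 to 87 mm) over its whole width, its underside 10 mm above the pocket floor. A flat plate cannot pass over the rim and under the lip: it goes in tilted, back edge down, and is then rotated down flat.
- tub: Wash tub: closed amber cylinder, 112 mm diameter, with a black lid (120 mm diameter, top at 113 mm) and a rigid steel strap handle over it; 157 mm high in all, 0.4 to 0.85 kg. Origin: centre of its underside; z up; the handle runs along its own y.
- tub_handle (a point): Middle of the tub's handle bar, 150 mm above the tub's underside. The bar is 12 mm thick (tub's x), 14 mm high, with 84 mm clear between its two posts and 30 mm clear above the lid.
- tub_mat: Black rubber mat with ribs, 200 by 200 mm, 4 mm thick, fixed on the cart, to the robot's left or right. Origin: centre of its underside. The tub has to stand on it.
- print_sheet: White sheet, 180 mm (x) by 230 mm (y), 3 mm thick, fixed on the cart on the other side; the prints start on it. Origin: centre of its underside.
- plate: Aluminium drying plate, 170 mm (its x) by 160 mm (its y), 5 mm thick, 0.3 kg. Origin: centre of its underside, z up. Upright grip tab, black-sleeved, at its front edge (-x); its back edge (+x) goes under the lip. Starts flat on the cart beyond the white sheet, tab towards the robot. Fitted, some 145 mm is free between tab and lip: five prints fit in rows of three, lying along the plate's x.
- plate_tab (a point): Grip point in the tab: 80 mm from the plate's centre towards its front, 30 mm above the plate's underside. The tab is 10 mm thick (plate's x), 60 mm wide (y), its top 45 mm above the plate's underside.
- print1: Grey resin print, one of three to five (the others are absent). 60 mm long along its own y, 30 mm wide along its own x (the way to grip it), 30 mm high: a pipe saddle clamp, two feet and a raised flat bridge 44 mm long. Origin: centre of its underside, z up, right way up. Starts right way up on the white sheet, about 45 g.
- print2: Grey resin print, one of three to five (the others are absent). 60 mm long along its own y, 32 mm wide along its own x (the way to grip it), 30 mm high: an angle bracket, a flat foot with an upright leg at its +y end and two side gussets up to 24 mm high, flush with the foot. Origin: centre of its underside, z up, right way up. Starts right way up on the white sheet, about 45 g.
- print3: Grey resin print, one of three to five (the others are absent). 60 mm long along its own y, 34 mm wide along its own x (the way to grip it), 26 mm high: an open-topped electronics half-shell with 4 mm walls. Origin: centre of its underside, z up, right way up. Starts right way up on the white sheet, about 45 g.
- print4: Grey resin print, one of three to five (the others are absent). 60 mm long along its own y, 28 mm wide along its own x (the way to grip it), 30 mm high: a bearing block, a 10 mm high foot with a round boss of 28 mm diameter in the middle. Origin: centre of its underside, z up, right way up. Starts right way up on the white sheet, about 45 g.
- print5: Grey resin print, one of three to five (the others are absent). 60 mm long along its own y, 30 mm wide along its own x (the way to grip it), 29 mm high: a half-round handle shell, straight sides up to 14 mm, rounded top. Origin: centre of its underside, z up, right way up. Starts right way up on the white sheet, about 45 g.
- fan_button (a joint): Fan push button: 0 released, 0.006 m fully down; it springs back. About 1.5 N starts it moving and 5 N takes it fully down; it has to go down more than 4 mm.
- fan_button_top (a point): Centre of the top of the steel push button (28 mm diameter), on the front apron of the station at its right-hand corner seen from the robot; its top is 73 mm above the cart, pressed straight down.
- spool: Pink translucent spool lying on its side, 150 mm diameter, 60 mm high. Bystander. Origin: centre of its underside.
- case: Small black storage case with a flap, 100 by 130 mm, 55 mm high. Bystander. Origin: centre of its underside.
- wrench: Chrome adjustable wrench, about 210 mm long along its own x, lying flat, 11 mm high. Bystander. Origin: near mid-handle, on the cart top.
- deburrer: Green plastic deburring knob, 44 mm diameter, 84 mm high with its steel tip, standing upright. Bystander. Origin: centre of its underside.
Not all that is in view belongs to the job. What is meant by the tub is not blue, and is the smaller of those in its own colour.

How it is judged:
On the way, in this order (a step that is already met when the one before it is completed fails the run):
1. the wash tub has been set down upright on the black rubber mat and let go (x of tub in the frame of tub_mat between -0.05 and 0.05 m and y of tub in the frame of tub_mat between -0.05 and 0.05 m and z of tub in the frame of tub_mat between 0.001 and 0.008 m and angle between tub's own z axis and vertical below 0.06 rad and contact force between the fingers and tub below 0.1 N and linear speed of tub below 0.02 m/s), for 0.3 s.
2. the drying plate lies flat and fully down in the station's pocket, its back edge under the lip, let go (x of plate in the frame of station between -0.006 and 0.006 m and y of plate in the frame of station between -0.006 and 0.006 m and z of plate in the frame of station between 0.0425 and 0.0472 m and angle between the z axis of plate and the z axis of station, either way round below 0.015 rad and contact force between the fingers and plate below 0.1 N and linear speed of plate below 0.02 m/s), for 0.3 s.
3. every print that is there stands right way up on the fitted plate, let go (all of step 2 and x of print1 in the frame of plate between -0.068 and 0.07 m and y of print1 in the frame of plate between -0.066 and 0.066 m and z of print1 in the frame of plate between 0.002 and 0.009 m and angle between each of print1, print2, print3, print4, print5's own z axis and vertical below 0.15 rad and contact force between the fingers and print1 below 0.1 N and linear speed of each of print1, print2, print3, print4, print5 below 0.02 m/s and x of print2 in the frame of plate between -0.068 and 0.07 m and y of print2 in the frame of plate between -0.066 and 0.066 m and z of print2 in the frame of plate between 0.002 and 0.009 m and contact force between the fingers and print2 below 0.1 N and x of print3 in the frame of plate between -0.068 and 0.07 m and y of print3 in the frame of plate between -0.066 and 0.066 m and z of print3 in the frame of plate between 0.002 and 0.009 m and contact force between the fingers and print3 below 0.1 N and x of print4 in the frame of plate between -0.068 and 0.07 m and y of print4 in the frame of plate between -0.066 and 0.066 m and z of print4 in the frame of plate between 0.002 and 0.009 m and contact force between the fingers and print4 below 0.1 N and x of print5 in the frame of plate between -0.068 and 0.07 m and y of print5 in the frame of plate between -0.066 and 0.066 m and z of print5 in the frame of plate between 0.002 and 0.009 m and contact force between the fingers and print5 below 0.1 N), for 0.3 s.
4. the fan button is pressed down (value of joint fan_button above 0.004 m), for 0.05 s.
At the end, for the whole second after the job is handed in: Tub upright, centre within 50 mm of the mat's centre along each side; plate flat on the pocket floor (2 mm) under the lip; every print right way up on the plate, centre 14 mm or more inside its edges; button pressed after loading and released; all at rest and let go (all of step 1 and all of step 3 and value of joint fan_button below 0.002 m); the robot touches nothing.
It fails at once if the tub is tipped over (angle between tub's own z axis and vertical above 0.6 rad).
It fails at once if the pink spool is moved more than 30 mm (distance of spool from where it was at the start of the episode above 0.03 m).
It fails at once if the black case is moved more than 30 mm (distance of case from where it was at the start of the episode above 0.03 m).
It fails at once if the wrench is moved more than 30 mm (distance of wrench from where it was at the start of the episode above 0.03 m).
It fails at once if the green deburring knob is moved more than 30 mm (distance of deburrer from where it was at the start of the episode above 0.03 m).
Of print1, print2, print3, print4, print5 only 3 to 5 are there at a start; the rules pass over those that are not, and their reading is None.
At some moment in a run one of print1, print2, print3, print4, print5 may be knocked a few centimetres aside while the robot is not near it.
It also fails if it takes over 208 s, if anything falls off the work surface, if the arm or the gripper's body presses on something with over 40 N, if the wrist force passes 120 N, or if a joint passes its speed limit or range.

## Working session

There is one attempt and no reset: what is moved stays moved. The work goes in short steps, Python scripts to look and compute and a shell command to move; the robot and the scene stay as the last step left them, time stands still between calls to the robot, and variables do not carry over. Pictures are saved under pics/ and viewed, about 12 in all and at most 16, crops included, and the job is handed in when it is done.

```bash
ls; mkdir -p pics; cat > h.py <<'E'
import numpy as np, cv2
from cell import arm, eyes, workorder
def grab(n):
    f=eyes.grab_frame(n); np.savez('last_'+n+'.npz',**f); return f
def load(n): return dict(np.load('last_'+n+'.npz'))
def save(f,p): cv2.imwrite('pics/'+p,cv2.cvtColor(f['pixels'],cv2.COLOR_RGB2BGR))
def cloud(f):
    z=f['range_z']; h,w=z.shape; u,v=np.meshgrid(np.arange(w),np.arange(h))
    P=np.stack([(u-f['cx'])/f['fx']*z,(v-f['cy'])/f['fy']*z,z],-1)
    X=(P-f['t'])@f['R']; X[z==0]=np.nan; return X
def ray(f,u,v,h):
    d=np.array([(u-f['cx'])/f['fx'],(v-f['cy'])/f['fy'],1])@f['R']; c=-f['R'].T@f['t']
    return c+d*(h-c[2])/d[2]
def proj(f,X):
    p=f['R']@np.array(X)+f['t']; return f['fx']*p[0]/p[2]+f['cx'],f['fy']*p[1]/p[2]+f['cy']
E
python3 - <<'E'
from h import *
for n in ['top','scene']:
    f=grab(n); save(f,n+'0.png'); print(n,-f['R'].T@f['t'],f['fx'])
s=arm.state(); print(s)
E
```

```text
pics
top [ 0.44212703 -0.00357438  1.16522041] 381.0799350765388
scene [1.52940335 0.28064562 1.02697754] 433.81878051701585
{'time': 0.1, 'joint_positions': array([-1.29602715e+00,  3.20240606e-01,  1.56555587e+00,  1.38313289e-05,
        1.25741716e+00, -1.99835601e-02]), 'joint_velocities': array([-0.00293749, -0.00147125, -0.00337728,  0.00084659, -0.00098805,
       -0.00044144]), 'joint_torque': array([ 8.99984807e-04, -4.16407263e+01, -2.34704912e+01,  7.27095517e-05,
        4.87665369e-03,  2.75834353e-06]), 'tool_pos': array([ 0.16693635, -0.54978399,  0.23055953]), 'ee_rot': array([-0.10326342, -0.69937336, -0.10440152,  0.69950975]), 'ft_force': array([ 0.2368086 , -0.32471849,  0.33918176]), 'ft_torque': array([-0.01554439,  0.00022977,  0.03878481]), 'opening': 0.08592600211207103}
```

View pics/top0.png

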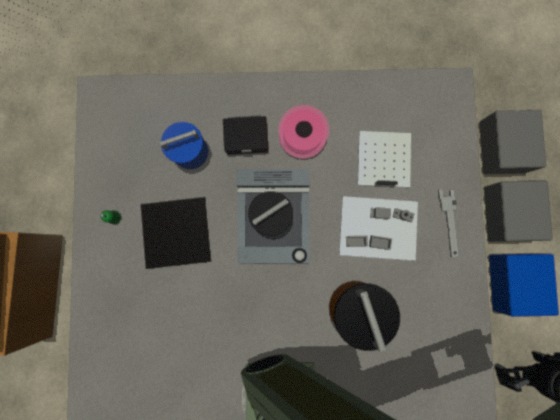

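View pics/scene0.png

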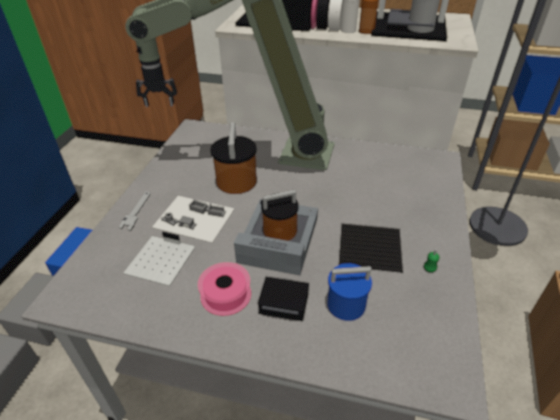

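Top view: mat at (176,232), station at (273,216) with the small amber tub (handle about (270,211)), four prints on the sheet around (380,228), plate at (385,158) with its tab at (385,183), and the big decoy tub at (367,315). Now the measurements.

```bash
cat > m.py <<'E'
from h import *
import sys
f=load('top'); X=cloud(f); img=f['pixels'].astype(int)
def rect(mask,h,name,top=1,amin=30,eps=0):
    m=mask.astype(np.uint8); cs,_=cv2.findContours(m,cv2.RETR_EXTERNAL,cv2.CHAIN_APPROX_NONE)
    for c in sorted(cs,key=cv2.contourArea,reverse=True)[:top]:
        if cv2.contourArea(c)<amin: continue
        W=np.array([ray(f,u,v,h)[:2] for u,v in c[:,0]],np.float32)
        (cx,cy),(a,b),t=cv2.minAreaRect(W)
        # yaw of long side
        bp=cv2.boxPoints(((cx,cy),(a,b),t)); e=[bp[1]-bp[0],bp[2]-bp[1]]; L=max(e,key=np.linalg.norm)
        yaw=np.degrees(np.arctan2(L[1],L[0])); yaw=(yaw+90)%180-90
        print(name,'c %.4f %.4f'%(cx,cy),'size %.3f %.3f'%(max(a,b),min(a,b)),'longyaw %.1f'%yaw,'px',c[:,0].mean(0).round())
def roi(u0,u1,v0,v1):
    m=np.zeros(img.shape[:2],bool); m[v0:v1,u0:u1]=1; return m
E
python3 - <<'E'
from m import *
g=img.sum(2); z=X[...,2]
rect((g<120)&roi(130,220,190,275),.004,'mat')
rect((g>450)&roi(335,425,190,265),.003,'sheet')
rect((g>450)&roi(350,418,125,188),.005,'plate')
rect((z>.02)&(z<.1)&roi(225,320,160,272),.048,'station')
rect((z>.08)&(z<.1)&roi(225,320,160,200),.093,'blower')
rect((z>.18)&roi(225,320,160,272),.202,'handle')
rect((g<420)&roi(343,416,200,258),.028,'print',6)
rect((z>.015)&roi(343,416,198,258),.028,'printz',6)
rect((z>.02)&(z<.08)&roi(350,418,165,195),.045,'tab')
rect((z>.01)&roi(430,470,180,262),.011,'wrench')
rect((z>.1)&roi(325,410,270,360),.2,'bigtub'); print(np.nanmax(z[270:360,325:410]))
big=cv2.resize(f['pixels'][120:270,230:425],None,fx=4,fy=4,interpolation=cv2.INTER_CUBIC)
cv2.imwrite('pics/c1.png',big[...,::-1])
m=roi(225,320,160,272)
for lo,hi in [(.04,.05),(.05,.056),(.056,.08),(.08,.1),(.15,.17),(.18,.22)]:
    q=X[m&(z>lo)&(z<hi)]; print(lo,len(q),q.min(0) if len(q) else '',q.max(0) if len(q) else '')
E
```

```text
mat c 0.4940 0.3113 size 0.194 0.194 longyaw -84.8 px [175. 233.]
sheet c 0.4954 -0.3085 size 0.230 0.180 longyaw 84.7 px [379. 228.]
plate c 0.7096 -0.3356 size 0.169 0.160 longyaw -3.9 px [385. 159.]
station c 0.5358 0.0133 size 0.278 0.217 longyaw -1.2 px [273. 215.]
blower c 0.6406 0.0103 size 0.209 0.049 longyaw 88.8 px [272. 177.]
handle c 0.5338 0.0171 size 0.103 0.013 longyaw -57.4 px [270. 211.]
print c 0.4509 -0.3041 size 0.066 0.036 longyaw 80.7 px [380. 242.]
print c 0.4561 -0.2349 size 0.063 0.030 longyaw 88.8 px [356. 241.]
print c 0.5383 -0.3088 size 0.060 0.034 longyaw 82.4 px [380. 213.]
print c 0.5316 -0.3767 size 0.061 0.033 longyaw 77.4 px [403. 215.]
printz c 0.4519 -0.3060 size 0.063 0.034 longyaw 79.3 px [381. 242.]
printz c 0.5398 -0.3127 size 0.050 0.031 longyaw 84.0 px [381. 212.]
printz c 0.5321 -0.3834 size 0.044 0.029 longyaw 71.9 px [405. 215.]
printz c 0.4590 -0.2380 size 0.057 0.030 longyaw 88.8 px [359. 240.]
tab c 0.6274 -0.3272 size 0.062 0.014 longyaw 84.3 px [386. 182.]
wrench c 0.5641 -0.5222 size 0.097 0.046 longyaw 8.6 px [448. 203.]
bigtub c 0.2673 -0.2157 size 0.164 0.163 longyaw -2.9 px [366. 317.]
0.22863380617979237
0.04 2116 [ 0.39811668 -0.09274354  0.04003423] [0.60799005 0.11882392 0.04999152]
0.05 1205 [ 0.3980104  -0.09314427  0.05000259] [0.620449   0.11859131 0.05597246]
0.056 566 [ 0.39884418 -0.09285532  0.05603665] [0.62189251 0.11767428 0.07998231]
0.08 1268 [ 0.6172309  -0.09458008  0.08020003] [0.66784128 0.1149244  0.09804062]
0.15 1375 [ 0.47494404 -0.0408188   0.15074115] [0.59296392 0.07652861 0.16488842]
0.18 203 [ 0.50319529 -0.02716506  0.18064591] [0.56467257 0.06315449 0.20681528]
```

View pics/c1.png

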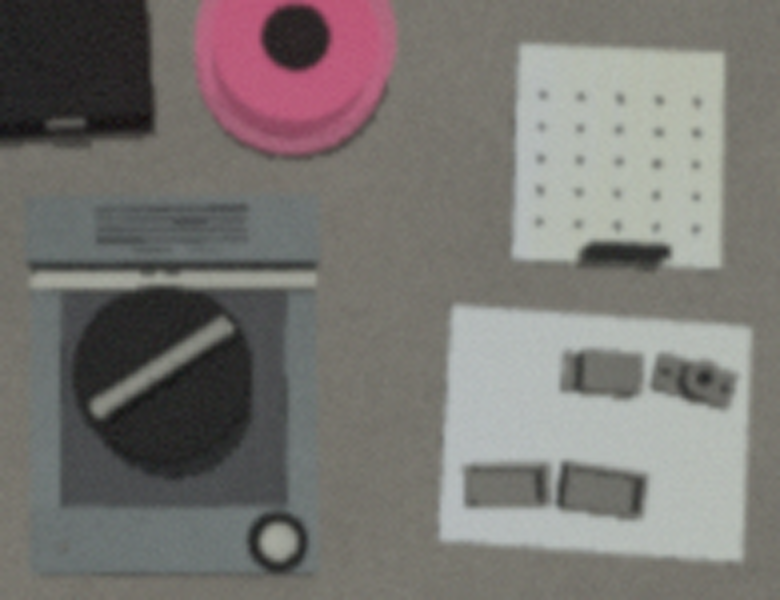

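```bash
cat >> h.py <<'E'
from scipy.spatial.transform import Rotation as Rn
def need(x,y,z,yaw=None,pitch=0):
    """rows units to reach TCP x,y,z, jaw yaw (deg, mod 180), tool down"""
    s=arm.state(); q=s['ee_rot']; R=Rn.from_quat([q[1],q[2],q[3],q[0]]); M=R.as_matrix()
    cur=np.degrees(np.arctan2(M[1,1],M[0,1])); d=(np.array([x,y,z])-s['tool_pos'])/.2
    out='t %.1f pos %s xax %s jawyaw %.1f j6 %.2f | shift %s'%(s['time'],s['tool_pos'].round(4),M[:,0].round(3),cur,s['joint_positions'][5],d.round(3))
    if yaw is not None:
        yaw=cur+((yaw-cur+90)%180-90); y_=np.radians(yaw)
        b=np.array([np.cos(y_),np.sin(y_),0]); a=np.array([0,0,-1.]); T=np.stack([a,b,np.cross(a,b)],1)
        out+=' turn %s'%((Rn.from_matrix(T@M.T).as_rotvec()/.15).round(3))
    print(out,'F',s['ft_force'].round(1),'op %.4f'%s['opening'])
E
python3 -c "
from h import *
need(.534,.017,.33,32.6)"
```

```text
t 0.1 pos [ 0.1669 -0.5498  0.2306] xax [-0.     0.002 -1.   ] jawyaw -73.1 j6 -0.02 | shift [1.835 2.834 0.497] turn [-1.100e-02  4.000e-03 -8.644e+00] F [ 0.2 -0.3  0.3] op 0.0859
```

```bash
python3 -m inch '[[0,0,0.25,0,0,0],[0,0,0.25,0,0,0],[0.13,0.2,0,0,0,0.88],[0.13,0.2,0,0,0,0.88],[0.13,0.2,0,0,0,0.88],[0.13,0.2,0,0,0,0.88],[0.13,0.2,0,0,0,0.88],[0.13,0.2,0,0,0,0.88]]' 0
python3 -m inch '[[0.13,0.2,0,0,0,0.88],[0.13,0.2,0,0,0,0.88],[0.13,0.2,0,0,0,0.88],[0.13,0.2,0,0,0,0.88],[0.13,0.2,0,0,0,0.88],[0.13,0.2,0,0,0,0.88],[0.13,0.2,0,0,0,0.88],[0.13,0.2,0,0,0,0.88]]'
python3 -m inch '[[0,0,0,0,0,0],[0,0,0,0,0,0],[0,0,0,0,0,0]]'
python3 -c "
from h import *
need(.534,.017,.176,32.6)"
```

```text
time: 0.9
tool_pos: [0.3236, -0.3084, 0.3311]
ee_rot: [0.367, 0.604, 0.367, -0.604]
ft_force: [1.0, -0.1, 0.8]
opening: 0.0853
time: 1.7
tool_pos: [0.5316, 0.0117, 0.331]
ee_rot: [0.622, 0.337, 0.622, -0.337]
ft_force: [0.1, -0.3, 0.6]
opening: 0.0853
time: 2.0
tool_pos: [0.5304, 0.0091, 0.3311]
ee_rot: [0.62, 0.339, 0.621, -0.339]
ft_force: [-0.3, -0.5, -0.4]
opening: 0.0855
t 2.0 pos [0.5304 0.0091 0.3311] xax [-0.001 -0.    -1.   ] jawyaw 32.7 j6 -0.58 | shift [ 0.018  0.04  -0.775] turn [ 0.003 -0.006 -0.012] F [-0.3 -0.5 -0.4] op 0.0855
```

```bash
python3 -m inch '[[0.02,0.04,-0.2,0,0,0],[0,0,-0.2,0,0,0],[0,0,-0.2,0,0,0],[0,0,-0.17,0,0,0],[0,0,0,0,0,0],[0,0,0,0,0,0]]'
python3 -m inch '[[0,0,0,0,0,0],[0,0,0,0,0,0],[0,0,0,0,0,0],[0,0,0,0,0,0],[0,0,0,0,0,0],[0,0,0,0,0,0],[0,0,0,0,0,0],[0,0,0,0,0,0]]' 1 80
python3 -m inch '[[0,0,0.05,0,0,0],[0,0,0.05,0,0,0],[0,0,0.1,0,0,0],[0,0,0.1,0,0,0],[0,0,0.1,0,0,0],[0,0,0,0,0,0],[0,0,0,0,0,0]]'
python3 - <<'E'
from h import *
need(.494,.311,.216,32.6)
f=grab('scene'); cv2.imwrite('pics/s1.png',cv2.resize(f['pixels'][80:320,140:460],None,fx=2.4,fy=2.4)[...,::-1])
E
```

```text
time: 2.6
tool_pos: [0.5351, 0.0167, 0.1783]
ee_rot: [0.621, 0.339, 0.62, -0.339]
ft_force: [-0.2, -0.4, -0.3]
opening: 0.0854
time: 3.4
tool_pos: [0.5347, 0.0174, 0.1778]
ee_rot: [0.621, 0.338, 0.621, -0.339]
ft_force: [-3.0, -2.8, 4.9]
opening: 0.0107
time: 4.1
tool_pos: [0.5349, 0.018, 0.2568]
ee_rot: [0.621, 0.339, 0.621, -0.339]
ft_force: [-1.4, 0.6, -7.6]
opening: 0.0104
t 4.1 pos [0.5349 0.018  0.2568] xax [-0.  0. -1.] jawyaw 32.8 j6 -0.56 | shift [-0.204  1.465 -0.204] turn [-0.002 -0.003 -0.021] F [-1.4  0.6 -7.6] op 0.0104
```

View pics/s1.png

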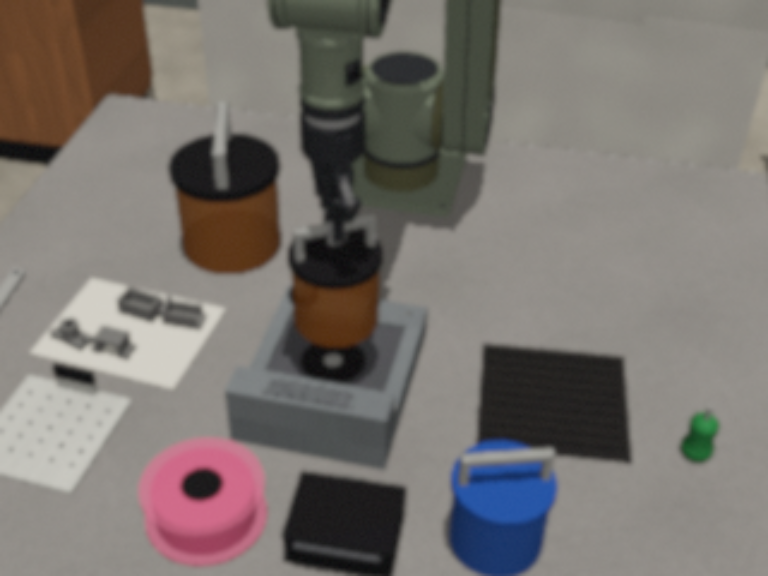

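The tub hangs upright, clear of the station (335,300). Moving it to the mat.

```bash
python3 -m inch '[[-0.02,0.1,0,0,0,0],[-0.03,0.18,0,0,0,0],[-0.03,0.22,0,0,0,0],[-0.03,0.24,0,0,0,0],[-0.03,0.24,0,0,0,0],[-0.03,0.22,0,0,0,0],[-0.02,0.17,0,0,0,0],[-0.01,0.095,0,0,0,0]]'
python3 -m inch '[[0,0,0,0,0,0],[0,0,-0.15,0,0,0],[0,0,-0.15,0,0,0],[0,0,-0.15,0,0,0],[0,0,-0.07,0,0,0],[0,0,-0.03,0,0,0],[0,0,0,0,0,0]]'
python3 -c "
from h import *
need(.494,.311,.137,32.6)"
```

```text
time: 4.95
tool_pos: [0.4936, 0.3138, 0.2552]
ee_rot: [0.62, 0.337, 0.622, -0.338]
ft_force: [1.1, -2.0, -7.2]
opening: 0.0105
time: 5.65
tool_pos: [0.4945, 0.3099, 0.1459]
ee_rot: [0.62, 0.338, 0.621, -0.34]
ft_force: [0.3, 0.1, -6.6]
opening: 0.0102
t 5.7 pos [0.4945 0.3099 0.1459] xax [-0.003 -0.002 -1.   ] jawyaw 32.8 j6 -0.03 | shift [-0.003  0.005 -0.044] turn [ 0.012 -0.017 -0.018] F [ 0.3  0.1 -6.6] op 0.0102
```

```bash
python3 -m inch '[[0,0,-0.02,0,0,0],[0,0,-0.015,0,0,0],[0,0,-0.01,0,0,0],[0,0,0,0,0,0]]'
python3 -m inch '[[0,0,0,0,0,0],[0,0,0,0,0,0],[0,0,0,0,0,0],[0,0,0,0,0,0],[0,0,0,0,0,0],[0,0,0,0,0,0]]' 0
python3 -c "
from h import *
need(.5,.3,.33)"
```

```text
time: 6.05
tool_pos: [0.495, 0.3107, 0.1384]
ee_rot: [0.621, 0.339, 0.621, -0.339]
ft_force: [0.3, 0.1, -6.6]
opening: 0.0104
time: 6.65
tool_pos: [0.4952, 0.3109, 0.1385]
ee_rot: [0.621, 0.339, 0.621, -0.338]
ft_force: [-0.1, -0.1, -0.5]
opening: 0.0855
t 6.7 pos [0.4952 0.3109 0.1385] xax [ 0.  0. -1.] jawyaw 32.8 j6 -0.03 | shift [ 0.024 -0.054  0.957] F [-0.1 -0.1 -0.5] op 0.0855
```

```bash
python3 -m inch '[[0,0,0.1,0,0,0],[0,0,0.2,0,0,0],[0,0,0.25,0,0,0],[0,0,0.25,0,0,0],[0,0,0.15,0,0,0],[0,0,0,0,0,0],[0,0,0,0,0,0]]'
python3 - <<'E'
from h import *
grab('top'); grab('scene')
from m import *
g=img.sum(2); z=X[...,2]
rect((g>450)&roi(350,418,125,188),.005,'plate')
rect((g>420)&roi(230,315,180,200),.059,'lip')
rect((g>420)&roi(285,310,245,268),.073,'button')
P=img[205:245,225:320]; print(img[225,232:316:2].sum(1))
rect((z>.042)&(z<.0485)&(g<330)&roi(240,312,188,258),.045,'floor',2)
rect((z>.02)&(z<.08)&roi(350,418,165,195),.045,'tab')
rect((g<420)&roi(343,416,200,258),.028,'print',6)
t=X[165:195,350:418].reshape(-1,3); t=t[(t[:,2]>.035)]; print(len(t),t.min(0),t.max(0),np.median(t,0))
big=cv2.resize(f['pixels'][120:270,230:425],None,fx=4,fy=4,interpolation=cv2.INTER_CUBIC)
cv2.imwrite('pics/c2.png',big[...,::-1])
E
```

```text
time: 7.35
tool_pos: [0.495, 0.3108, 0.3286]
ee_rot: [0.621, 0.339, 0.621, -0.338]
ft_force: [-0.2, -1.1, -1.3]
opening: 0.0858
plate c 0.7098 -0.3359 size 0.170 0.161 longyaw -3.9 px [385. 159.]
lip c 0.6112 0.0099 size 0.205 0.009 longyaw 88.8 px [273. 189.]
button c 0.4206 -0.0621 size 0.020 0.020 longyaw 88.6 px [299. 255.]
[358 353 361 363 363 366 341 236 232 238 242 241 225 238 185 123 131 126
 128 122 110 123 139 119 133 125 131 205 241 250 244 249 250 243 251 331
 359 365 363 360 365 358]
floor c 0.5247 0.0121 size 0.172 0.163 longyaw 88.8 px [274. 220.]
tab c 0.6273 -0.3272 size 0.062 0.014 longyaw 83.9 px [386. 182.]
print c 0.4504 -0.3038 size 0.065 0.035 longyaw 79.3 px [380. 242.]
print c 0.4561 -0.2347 size 0.062 0.030 longyaw 88.8 px [356. 241.]
print c 0.5379 -0.3088 size 0.059 0.033 longyaw 82.4 px [380. 213.]
print c 0.5313 -0.3762 size 0.059 0.032 longyaw 73.1 px [403. 215.]
82 [ 0.62221447 -0.35921642  0.03561149] [ 0.63577904 -0.29960771  0.05210004] [ 0.62869775 -0.3277079   0.04375639]
```

View pics/c2.png

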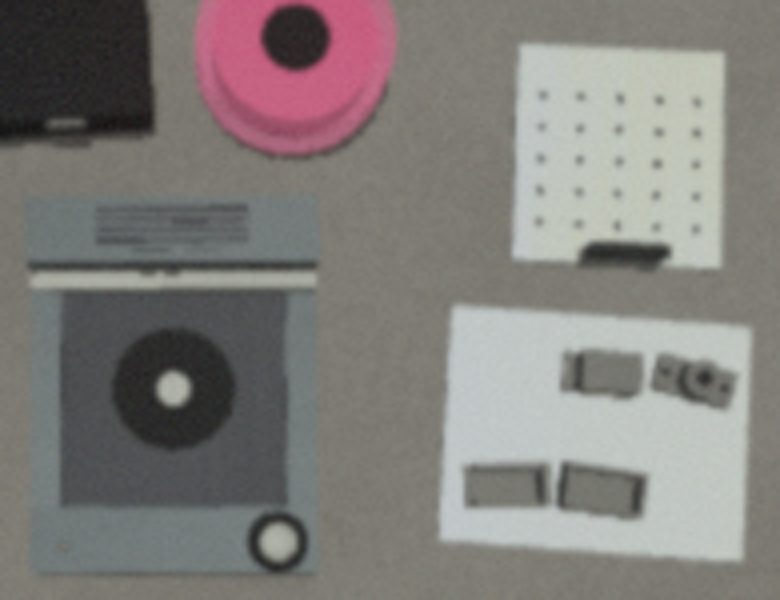

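Now the station is clear: pocket at crop (174,398), lip at (173,280), button at (277,543). Heading for the plate tab.

```bash
python3 -m inch '[[0.04,-0.2,0,0,0,-0.3],[0.05,-0.23,0,0,0,-0.31],[0.05,-0.23,0,0,0,-0.31],[0.05,-0.23,0,0,0,-0.31],[0.05,-0.23,0,0,0,-0.31],[0.05,-0.23,0,0,0,-0.31],[0.05,-0.23,0,0,0,-0.31]]'
python3 -m inch '[[0.05,-0.23,0,0,0,-0.31],[0.05,-0.23,0,0,0,-0.31],[0.05,-0.23,0,0,0,-0.31],[0.05,-0.23,0,0,0,-0.31],[0.05,-0.23,0,0,0,-0.31],[0.05,-0.23,0,0,0,-0.31],[0.05,-0.23,0,0,0,-0.31],[0.02,-0.02,0,0,0,0]]'
python3 -m inch '[[0,0,-0.2,0,0,0],[0,0,-0.25,0,0,0],[0,0,-0.25,0,0,0],[0,0,-0.25,0,0,0],[0,0,-0.2,0,0,0],[0,0,0,0,0,0],[0,0,0,0,0,0]]'
python3 - <<'E'
from h import *
need(.629,-.329,.012,-4.5)
grab('top'); grab('scene')
from m import *
cv2.imwrite('pics/c3.png',cv2.resize(f['pixels'][120:270,290:450],None,fx=4,fy=4,interpolation=cv2.INTER_CUBIC)[...,::-1])
# subpixel station edges: horizontal/vertical profiles of luminance
f=load('top'); g=cv2.GaussianBlur(img.sum(2).astype(np.float32),(1,1),0)
def edge(vals,thr):
    i=np.where((vals[:-1]-thr)*(vals[1:]-thr)<0)[0]; return [k+(thr-vals[k])/(vals[k+1]-vals[k]) for k in i]
row=g[195:201,:].mean(0); r2=g[236:243,:].mean(0)
for nm,r,v in[('y@back',row,197.5),('y@front',r2,239)]:
    for e in edge(r[235:312],300): print(nm,ray(f,235+e,v,.051).round(4))
for nm,c0,c1,u in [('L',250,256,252.5),('R',293,299,295.5)]:
    c=g[:,c0:c1].mean(1)
    for e in edge(c[180:262],300): print('x',nm,180+e,'h51',ray(f,u,180+e,.051).round(4)[:2],'h59',ray(f,u,180+e,.057).round(4)[:2])
E
```

```text
time: 8.15
tool_pos: [0.5625, -0.0071, 0.3264]
ee_rot: [0.557, 0.434, 0.559, -0.436]
ft_force: [0.7, -0.4, 0.3]
opening: 0.0856
time: 8.95
tool_pos: [0.6364, -0.3367, 0.3239]
ee_rot: [-0.477, -0.519, -0.48, 0.522]
ft_force: [0.7, 0.4, -0.8]
opening: 0.0851
time: 9.65
tool_pos: [0.6369, -0.3306, 0.0978]
ee_rot: [-0.48, -0.519, -0.481, 0.519]
ft_force: [0.1, -1.2, 0.4]
opening: 0.0854
t 9.7 pos [ 0.6369 -0.3306  0.0978] xax [-0.002  0.001 -1.   ] jawyaw -4.4 j6 -0.42 | shift [-0.04   0.008 -0.429] turn [-0.007 -0.011 -0.011] F [ 0.1 -1.2  0.4] op 0.0854
y@back [0.5904 0.0938 0.051 ]
y@back [ 0.5869 -0.0733  0.051 ]
y@front [0.4684 0.0957 0.051 ]
y@front [ 0.4649 -0.0699  0.051 ]
x L 184.50852274894714 h51 [0.6287 0.0703] h59 [0.6276 0.0699]
x L 187.13508069515228 h51 [0.6208 0.0704] h59 [0.6198 0.07  ]
x L 192.29778662323952 h51 [0.6054 0.0706] h59 [0.6045 0.0702]
x L 246.10546877235174 h51 [0.4472 0.0729] h59 [0.4472 0.0725]
x R 184.46525087952614 h51 [ 0.6261 -0.0568] h59 [ 0.6251 -0.0565]
x R 187.04669710621238 h51 [ 0.6183 -0.0566] h59 [ 0.6174 -0.0564]
x R 191.9308578968048 h51 [ 0.6038 -0.0563] h59 [ 0.6029 -0.056 ]
x R 246.14285714924335 h51 [ 0.4446 -0.0523] h59 [ 0.4445 -0.052 ]
x R 247.49827000498772 h51 [ 0.4406 -0.0522] h59 [ 0.4406 -0.0519]
x R 251.9591835141182 h51 [ 0.4277 -0.0518] h59 [ 0.4278 -0.0516]
x R 258.0219433866441 h51 [ 0.4102 -0.0514] h59 [ 0.4104 -0.0511]
```

View pics/c3.png

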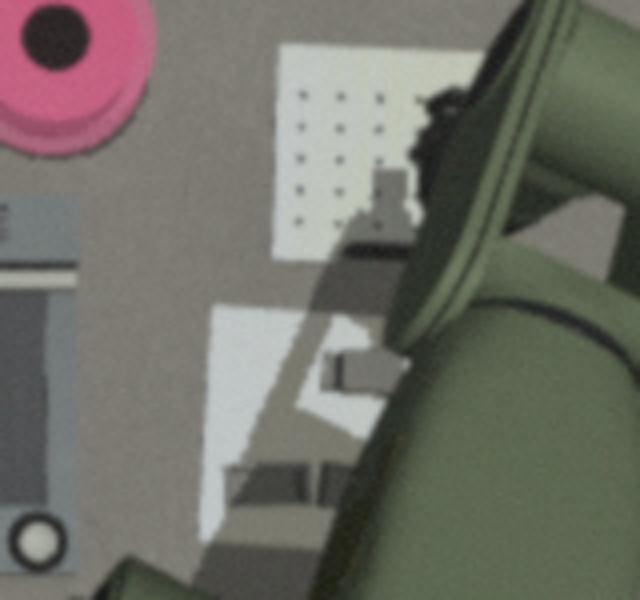

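The picture shows the gripper over the tab (tab at crop (378,250)), with the arm covering part of the sheet. I'll descend and grip.

```bash
python3 -m inch '[[-0.04,0.01,-0.1,0,0,0],[0,0,-0.12,0,0,0],[0,0,-0.12,0,0,0],[0,0,-0.08,0,0,0],[0,0,0,0,0,0],[0,0,0,0,0,0]]'
python3 -m inch '[[0,0,0,0,0,0],[0,0,0,0,0,0],[0,0,0,0,0,0],[0,0,0,0,0,0],[0,0,0,0,0,0],[0,0,0,0,0,0],[0,0,0,0,0,0],[0,0,0,0,0,0]]' 1 100
python3 -m inch '[[0,0,0.05,0,0,0],[0,0,0.1,0,0,0],[0,0,0.2,0,0,0],[0,0,0.25,0,0,0],[0,0,0.2,0,0,0],[0,0,0,0,0,0],[0,0,0,0,0,0]]'
python3 -c "
from h import *
need(.4517,.0132,.2,-1.25)"
```

```text
time: 10.35
tool_pos: [0.6301, -0.3297, 0.0159]
ee_rot: [0.481, 0.519, 0.479, -0.519]
ft_force: [-0.1, 0.0, 0.5]
opening: 0.0854
time: 11.15
tool_pos: [0.6292, -0.3293, 0.0147]
ee_rot: [0.48, 0.519, 0.48, -0.519]
ft_force: [-0.3, 0.3, 2.7]
opening: 0.0087
time: 11.85
tool_pos: [0.6287, -0.3291, 0.1748]
ee_rot: [-0.48, -0.519, -0.48, 0.519]
ft_force: [-0.3, -0.2, -4.5]
opening: 0.0085
t 11.8 pos [ 0.6287 -0.3291  0.1748] xax [ 0. -0. -1.] jawyaw -4.4 j6 -0.42 | shift [-0.885  1.711  0.126] turn [0.001 0.001 0.371] F [-0.3 -0.2 -4.5] op 0.0085
```

```bash
python3 -m inch '[[-0.08,0.14,0,0,0,0.04],[-0.13,0.23,0,0,0,0.05],[-0.13,0.23,0,0,0,0.05],[-0.13,0.23,0,0,0,0.05],[-0.13,0.23,0,0,0,0.05],[-0.13,0.23,0,0,0,0.05],[-0.13,0.23,0,0,0,0.05],[-0.11,0.19,0,0,0,0.03]]'
python3 -m inch '[[0,0,-0.1,0,0,0],[0,0,-0.1,0,0,0],[0,0,0,0,0,0],[0,0,0,0,0,0],[0,0,0,0,0,0]]'
python3 - <<'E'
from h import *
need(.4347,.0136,.135,-1.25)
grab('top'); s=grab('scene')
cv2.imwrite('pics/s2.png',cv2.resize(s['pixels'][140:320,180:400],None,fx=3,fy=3,interpolation=cv2.INTER_CUBIC)[...,::-1])
from m import *
z=X[...,2]; g=img.sum(2)
m=(g>450)&(z>.09)&(z<.16)&roi(225,320,150,260); q=X[m]; print(len(q),np.median(q,0),q.min(0),q.max(0))
rect(m,np.median(q[:,2]),'plate')
E
```

```text
time: 12.65
tool_pos: [0.4397, -0.0003, 0.1719]
ee_rot: [-0.493, -0.504, -0.496, 0.507]
ft_force: [0.2, 0.9, -2.7]
opening: 0.0086
time: 13.15
tool_pos: [0.4437, -0.0023, 0.1344]
ee_rot: [-0.494, -0.506, -0.494, 0.506]
ft_force: [-0.8, -0.8, -3.4]
opening: 0.0087
t 13.2 pos [ 0.4437 -0.0023  0.1344] xax [-0.  0. -1.] jawyaw -1.3 j6 -0.01 | shift [-0.045  0.079  0.003] turn [-0.    -0.001  0.005] F [-0.8 -0.8 -3.4] op 0.0087
2095 [ 0.55817286 -0.00663249  0.1242175 ] [ 0.50166314 -0.08483756  0.11705133] [0.6097676  0.07380899 0.13193844]
plate c 0.5554 -0.0051 size 0.157 0.105 longyaw 88.8 px [279. 206.]
```

View pics/s2.png

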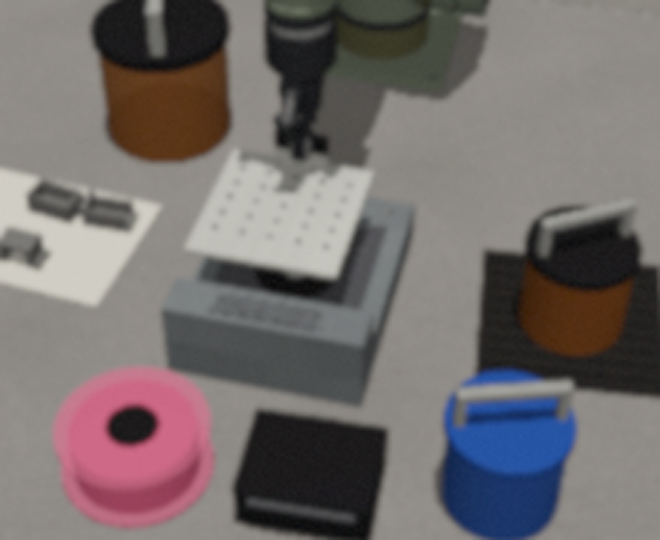

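The plate hangs flat and square over the station, back edge just short of the lip. I'll correct y, then tilt it back edge down.

```bash
python3 -m inch '[[-0.01,0.04,0,0,0.2,0],[-0.01,0.04,0,0.01,0.25,0],[0,0,-0.04,0.01,0.25,0],[0,0,-0.04,0,0.23,0],[0,0,-0.04,0,0,0],[0,0,0,0,0,0],[0,0,0,0,0,0]]'
python3 - <<'E'
from h import *
need(.4394,.0135,.085)
grab('top')
from m import *
z=X[...,2]; g=img.sum(2)
m=(g>450)&(z>.06)&(z<.13)&roi(225,320,190,260); q=X[m]; print(len(q),np.median(q,0))
b=q[q[:,0]>q[:,0].max()-.01]; print('back',b.mean(0),q[:,1].min(),q[:,1].max())
A=np.c_[q[:,:2],np.ones(len(q))]; k=np.linalg.lstsq(A,q[:,2],rcond=None)[0]; print('slope deg',np.degrees(np.arctan(k[:2])))
rect(m,np.median(q[:,2]),'plate')
E
```

```text
time: 13.95
tool_pos: [0.439, 0.0137, 0.1099]
ee_rot: [-0.458, -0.47, -0.529, 0.539]
ft_force: [-0.6, -0.6, -2.6]
opening: 0.0085
t 13.9 pos [0.439  0.0137 0.1099] xax [-0.14   0.003 -0.99 ] jawyaw -1.3 j6 0.02 | shift [ 0.002 -0.001 -0.124] F [-0.6 -0.6 -2.6] op 0.0085
778 [0.58245947 0.01321326 0.07907519]
back [0.60607741 0.03986615 0.06773428] -0.08085163311308327 0.1122900090018102
slope deg [-9.29620436 -0.09441812]
plate c 0.5812 0.0101 size 0.157 0.047 longyaw 86.5 px [274. 199.]
```

Tilted by 8° as planned. Down to just above the floor, then forward under the lip.

```bash
python3 -m inch '[[0,0,-0.04,0,0,0],[0,0,-0.04,0,0,0],[0,0,-0.025,0,0,0],[0,0,-0.015,0,0,0],[0,0,0,0,0,0],[0,0,0,0,0,0]]'
python3 -m inch '[[0.015,0,0,0,0,0],[0.02,0,0,0,0,0],[0.02,0,0,0,0,0],[0.015,0,0,0,0,0],[0,0,0,0,0,0],[0,0,0,0,0,0]]'
python3 -c "
from h import *
need(.455,.0132,.085)"
```

```text
time: 14.6
tool_pos: [0.4393, 0.0139, 0.0864]
ee_rot: [-0.458, -0.47, -0.529, 0.539]
ft_force: [-0.7, -0.6, -0.6]
opening: 0.0083
time: 15.2
tool_pos: [0.4535, 0.014, 0.0862]
ee_rot: [-0.458, -0.47, -0.529, 0.539]
ft_force: [0.2, 0.6, -3.5]
opening: 0.0086
t 15.2 pos [0.4535 0.014  0.0862] xax [-0.139  0.003 -0.99 ] jawyaw -1.3 j6 0.02 | shift [ 0.008 -0.004 -0.006] F [ 0.2  0.6 -3.5] op 0.0086
```

```bash
python3 -m inch '[[0,-0.002,-0.01,0,0,0],[0,0,-0.019,0,-0.155,0],[-0.002,0,-0.019,-0.005,-0.155,0],[-0.002,0,-0.019,-0.005,-0.155,0],[-0.002,0,-0.019,-0.005,-0.155,0],[-0.002,0,-0.019,0,-0.155,0],[0,0,0,0,0,0],[0,0,0,0,0,0]]'
python3 -c "
from h import *
need(.451,.0132,.0597,-1.25)"
```

```text
time: 16.0
tool_pos: [0.4518, 0.0135, 0.0654]
ee_rot: [-0.488, -0.5, -0.5, 0.511]
ft_force: [-0.0, 0.8, -3.6]
opening: 0.0083
t 16.0 pos [0.4518 0.0135 0.0654] xax [-0.024  0.001 -1.   ] jawyaw -1.3 j6 0.03 | shift [-0.004 -0.002 -0.029] turn [-0.005 -0.158  0.002] F [-0.   0.8 -3.6] op 0.0083
```

```bash
python3 -m inch '[[-0.002,0,-0.012,0,-0.08,0],[-0.002,0,-0.012,0,-0.08,0],[0,0,-0.008,0,0,0],[0,0,0,0,0,0],[0,0,0,0,0,0]]'
python3 -c "
from h import *
need(.451,.0132,.0597,-1.25)"
```

```text
time: 16.5
tool_pos: [0.4506, 0.0135, 0.0597]
ee_rot: [0.494, 0.506, 0.495, -0.505]
ft_force: [-3.9, -0.6, 6.3]
opening: 0.0085
t 16.5 pos [0.4506 0.0135 0.0597] xax [ 0.     0.001 -1.   ] jawyaw -1.3 j6 0.03 | shift [ 0.002 -0.002  0.   ] turn [-0.005  0.003  0.001] F [-3.9 -0.6  6.3] op 0.0085
```

```bash
python3 -m inch '[[0,0,0,0,0,0],[0,0,0,0,0,0],[0,0,0,0,0,0],[0,0,0,0,0,0],[0,0,0,0,0,0],[0,0,0,0,0,0]]' 0
python3 -m inch '[[0,0,0.1,0,0,0],[0,0,0.2,0,0,0],[0,0,0.25,0,0,0],[0,0,0.25,0,0,0],[0,-0.2,0.25,0,0,0],[0,-0.25,0.2,0,0,0],[0,-0.25,0,0,0,0],[0,-0.25,0,0,0,0]]'
python3 - <<'E'
from h import *
need(.45,-.3,.2)
grab('top'); s=grab('scene')
from m import *
z=X[...,2]; g=img.sum(2)
m=(g>450)&roi(240,312,192,245); q=X[m]; print(len(q),np.median(q,0))
A=np.c_[q[:,:2]-[.53,.01],np.ones(len(q))]; k=np.linalg.lstsq(A,q[:,2],rcond=None)[0]; print('slope deg',np.degrees(np.arctan(k[:2])),'z',k[2])
rect(m,.05,'plate')
a=cv2.resize(s['pixels'][190:285,225:330],None,fx=4,fy=4,interpolation=cv2.INTER_CUBIC)
b=cv2.resize(f['pixels'][160:270,225:320],None,fx=4,fy=4,interpolation=cv2.INTER_CUBIC)
h=max(a.shape[0],b.shape[0]); p=lambda i:np.pad(i,((0,h-i.shape[0]),(0,0),(0,0)))
cv2.imwrite('pics/c4.png',np.hstack([p(b),p(a)])[...,::-1])
E
```

```text
time: 17.1
tool_pos: [0.4511, 0.0136, 0.0589]
ee_rot: [0.495, 0.506, 0.494, -0.505]
ft_force: [-0.0, -0.3, -0.1]
opening: 0.0854
time: 17.9
tool_pos: [0.4513, -0.1583, 0.2907]
ee_rot: [0.496, 0.506, 0.494, -0.504]
ft_force: [0.7, -0.5, -0.8]
opening: 0.0853
t 17.9 pos [ 0.4513 -0.1583  0.2907] xax [ 0.004 -0.    -1.   ] jawyaw -1.2 j6 -0.34 | shift [-0.006 -0.709 -0.454] F [ 0.7 -0.5 -0.8] op 0.0853
2738 [nan nan nan]
 ** On entry to DLASCL parameter number  4 had an illegal value
 ** On entry to DLASCL parameter number  4 had an illegal valueTraceback (most recent call last):
  File "<stdin>", line 7, in <module>
    x, resids, rank, s = _umath_linalg.lstsq(a, b, rcond,
                         ~~~~~~~~~~~~~~~~~~~^^^^^^^^^^^^^
                                             signature=signature)
                                             ^^^^^^^^^^^^^^^^^^^^
    raise LinAlgError("SVD did not converge in Linear Least Squares")
numpy.linalg.LinAlgError: SVD did not converge in Linear Least Squares
```

```bash
python3 - <<'E'
from h import *
s=load('scene')
from m import *
z=X[...,2]; g=img.sum(2)
m=(g>450)&roi(240,312,194,245); q=X[m&~np.isnan(z)]; q=q[(q[:,2]<.06)]; print(len(q),np.median(q,0))
A=np.c_[q[:,:2]-[.53,.01],np.ones(len(q))]; k=np.linalg.lstsq(A,q[:,2],rcond=None)[0]; print('slope deg',np.degrees(np.arctan(k[:2])),'z',k[2])
rect(m,.05,'plate')
rect((g<420)&(z<.05)&roi(343,416,200,258),.028,'print',6)
a=cv2.resize(s['pixels'][190:285,225:330],None,fx=4,fy=4,interpolation=cv2.INTER_CUBIC)
b=cv2.resize(f['pixels'][160:270,225:320],None,fx=4,fy=4,interpolation=cv2.INTER_CUBIC)
h=max(a.shape[0],b.shape[0]); p=lambda i:np.pad(i,((0,h-i.shape[0]),(0,0),(0,0)))
cv2.imwrite('pics/c4.png',np.hstack([p(b),p(a)])[...,::-1])
E
```

```text
2650 [0.52648182 0.01047362 0.04983384]
slope deg [ 0.14385394 -0.01617005] z 0.049845044648948976
plate c 0.5256 0.0117 size 0.159 0.147 longyaw 88.8 px [273. 219.]
print c 0.5358 -0.3781 size 0.061 0.024 longyaw 70.1 px [403. 214.]
```

View pics/c4.png

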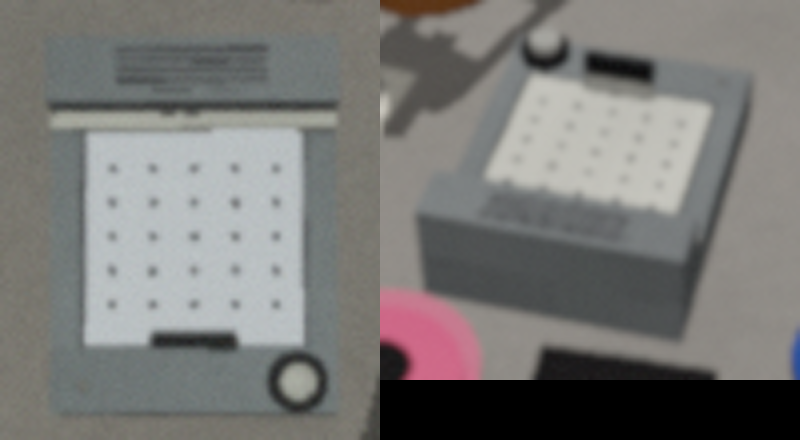

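Plate confirmed flat and down: top surface at z 0.0498, slope about 0.1°, back edge beneath the lip. Now a clear look at the prints.

```bash
python3 -m inch '[[0,0.25,0,0,0,0],[0,0.25,0,0,0,0],[0,0.25,0,0,0,0],[0,0.25,0,0,0,0],[0,0.25,0,0,0,0],[0,0.25,0,0,0,0],[0,0,0,0,0,0],[0,0,0,0,0,0]]'
python3 - <<'E'
from h import *
grab('top'); s=grab('scene')
from m import *
z=X[...,2]; g=img.sum(2)
rect((g<400)&roi(343,416,200,258),.024,'print',6)
np.set_printoptions(linewidth=200)
print((z[206:224,366:418]*1000).round().astype(int)[::2,::2])
print((z[234:252,342:396]*1000).round().astype(int)[::2,::2])
a=cv2.resize(s['pixels'][190:245,150:240],None,fx=6,fy=6,interpolation=cv2.INTER_CUBIC)
cv2.imwrite('pics/s3.png',a[...,::-1])
E
```

```text
time: 18.8
tool_pos: [0.4503, 0.1446, 0.2888]
ee_rot: [-0.495, -0.505, -0.495, 0.505]
ft_force: [0.5, -0.9, 0.7]
opening: 0.0857
print c 0.4501 -0.3050 size 0.066 0.036 longyaw 79.3 px [380. 242.]
print c 0.4562 -0.2355 size 0.063 0.030 longyaw 88.8 px [356. 241.]
print c 0.5383 -0.3099 size 0.060 0.033 longyaw 82.4 px [380. 213.]
print c 0.5316 -0.3782 size 0.061 0.032 longyaw 77.4 px [403. 215.]
[[ 6  1  5  6  4  5  2  7  3 -1  5  0  3  0  3  4  2  1  2  1  0  1  1  5  3  4]
 [ 1  0  2  9 19 37 32 32 36 29 29 36  4  7  4 12  8 -2  6  4  5 -3  5  2  9  2]
 [ 4  4  3 10 20 35 36 31 30 31 33 32 11  3 12 17 15 14 10 35 32  3  0  3  1  4]
 [ 1  5  3  9 23 33 30 35 34 31 31 33 11  3 15 12 15 16 34 34 35 32  9  2  2  2]
 [ 0  1  1 12 20 30 35 36 33 34 37 34  5  3 14  8 13 27 29 35 35 31 37 14  7 -1]
 [ 2  4  7 12 17 33 29 33 36 35 32 33 11  7 12 10 16 25 34 32 34 30 13 17  4  2]
 [ 2  0  3  0  7 -1  3  1  3  3 15 18  4  3  1 -1  7 10 24 35 32 38 14 13  4  1]
 [ 2  6  5  1  6  4  1  5  7  3  4  6  5  4  2  4  2  5  1  2 16  8 12 12  1  3]
 [10  6  2  5  4  5  3  3  3  5  1  2  0  1 -1  5  
[... 208 characters left out ...]
0 13  6 10  6  7  8  9 11 20 29  1 13 31  6  7  4  6  7 21 31 25 31  1  4]
 [ 2  2  8 13  6 13  7 10  9 11  9 19 30  4 16 29  6  9  6  3 10  6  7  5 23  8  3]
 [-2 -1 10 12  7 14  8  6 13 11 10 19 33  1 20 29  4  5  8 11  7  5  8 11 31  4  9]
 [ 5  3  5  8  7 11 13  7 12  8  9 20 34  9 23  4  5  2  9 10  4  7  3 12 29  0  4]
 [ 6  0  3  5  4  2  2  8  2  4  2  2  4  2 23 31 31 28 28  5  7  4 10 14 29  2  4]
 [ 3  0  6  0  7  4  1  1  3  3  1  7  0  1  2  1  6 -1  1  3 16 29 31 30 30  2  5]
 [-1  3  6 -1  3  3 -1  6  4  0  5 -2 -1  0  1  4  4  1  4  1  7  1  1  1  3 -1  5]]<stdin>:7: RuntimeWarning: invalid value encountered in cast
<stdin>:8: RuntimeWarning: invalid value encountered in cast
```

View pics/s3.png

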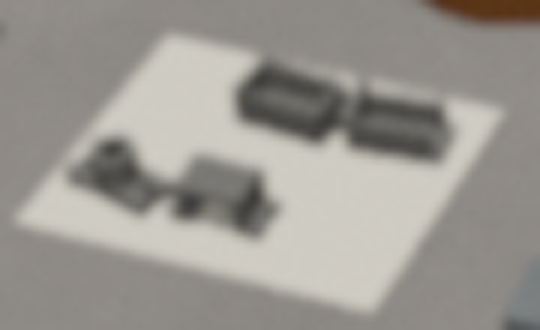

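Identified: shell (crop 290,100), bracket (400,125), clamp (220,185) and bearing block (115,175); print5 is absent. Picking up the bracket first.

```bash
python3 -m inch '[[0,-0.2,-0.05,0,0,0],[0,-0.25,-0.1,0,0,0],[0.005,-0.25,-0.1,0,0,0],[0.005,-0.25,-0.1,0,0,0],[0.005,-0.25,-0.1,0,0,0],[0.005,-0.25,-0.1,0,0,0],[0.005,-0.25,-0.1,0,0,0],[0.005,-0.2,-0.1,0,0,0]]' 0.25
python3 -m inch '[[0,0,-0.1,0,0,0],[0,0,0,0,0,0],[0,0,0,0,0,0]]'
python3 -c "
from h import *
need(.4565,-.2355,.005,-1.2)"
```

```text
time: 19.7
tool_pos: [0.4555, -0.2192, 0.1475]
ee_rot: [0.494, 0.507, 0.493, -0.506]
ft_force: [1.4, -0.3, 0.6]
opening: 0.0642
time: 20.0
tool_pos: [0.4559, -0.216, 0.128]
ee_rot: [0.494, 0.506, 0.494, -0.506]
ft_force: [0.3, 0.2, -0.0]
opening: 0.0637
t 20.0 pos [ 0.4559 -0.216   0.128 ] xax [ 0.     0.001 -1.   ] jawyaw -1.4 j6 -0.44 | shift [ 0.003 -0.098 -0.615] turn [-0.008  0.002  0.021] F [ 0.3  0.2 -0. ] op 0.0637
```

```bash
python3 -m inch '[[0.003,-0.098,0,0,0,0.02],[0,0,-0.15,0,0,0],[0,0,-0.2,0,0,0],[0,0,-0.17,0,0,0],[0,0,-0.085,0,0,0],[0,0,0,0,0,0],[0,0,0,0,0,0]]'
python3 -m inch '[[0,0,0,0,0,0],[0,0,0,0,0,0],[0,0,0,0,0,0],[0,0,0,0,0,0],[0,0,0,0,0,0],[0,0,0,0,0,0]]' 1 30
python3 -m inch '[[0,0,0.1,0,0,0],[0,0,0.2,0,0,0],[0,0,0.25,0,0,0],[0,0,0.25,0,0,0],[0,0,0.1,0,0,0],[0,0,0,0,0,0]]'
python3 -c "
from h import *
need(.531+.033+.038*.022,.0115-.033*.022+.038,.18,88.75)"
```

```text
time: 20.7
tool_pos: [0.4583, -0.235, 0.0082]
ee_rot: [0.496, 0.505, 0.495, -0.504]
ft_force: [-0.1, -0.2, 0.6]
opening: 0.0641
time: 21.3
tool_pos: [0.4583, -0.2352, 0.0084]
ee_rot: [0.496, 0.505, 0.494, -0.504]
ft_force: [-0.7, 0.6, 6.5]
opening: 0.031
time: 21.9
tool_pos: [0.4591, -0.2358, 0.1911]
ee_rot: [0.498, 0.506, 0.492, -0.503]
ft_force: [0.5, -0.1, -0.6]
opening: 0.0313
t 21.9 pos [ 0.4591 -0.2358  0.1911] xax [ 0.009 -0.004 -1.   ] jawyaw -1.1 j6 -0.48 | shift [ 0.529  1.423 -0.055] turn [-0.028  0.066 10.453] F [ 0.5 -0.1 -0.6] op 0.0313
```

```bash
python3 -m inch '[[0.05,0.12,0,0,0,0.95],[0.07,0.18,0,0,0,0.95],[0.07,0.2,0,0,0,0.95],[0.07,0.2,0,0,0,0.95],[0.07,0.2,0,0,0,0.95],[0.07,0.2,0,0,0,0.95],[0.07,0.18,0,0,0,0.95],[0.06,0.14,0,0,0,0.95]]'
python3 -m inch '[[0,0,0,0,0,0.95],[0,0,0,0,0,0.95],[0,0,0,0,0,0.95],[0,0,0,0,0,0],[0,0,0,0,0,0]]'
python3 -c "
from h import *
need(.531+.033+.038*.022,.0115-.033*.022+.038,.0565,88.75)"
```

```text
time: 22.7
tool_pos: [0.5627, 0.0514, 0.1851]
ee_rot: [0.689, 0.155, 0.691, -0.155]
ft_force: [0.5, -0.7, -0.4]
opening: 0.0313
time: 23.2
tool_pos: [0.5626, 0.0491, 0.1857]
ee_rot: [0.706, 0.009, 0.708, -0.009]
ft_force: [-0.1, 0.4, -0.3]
opening: 0.031
t 23.2 pos [0.5626 0.0491 0.1857] xax [-0.003  0.001 -1.   ] jawyaw 88.6 j6 -1.48 | shift [ 0.011 -0.002 -0.646] turn [-0.005 -0.019  0.023] F [-0.1  0.4 -0.3] op 0.0310
```

```bash
python3 -m inch '[[0.01,0,-0.15,0,0,0.02],[0,0,-0.2,0,0,0],[0,0,-0.15,0,0,0],[0,0,-0.08,0,0,0],[0,0,-0.045,0,0,0],[0,0,-0.02,0,0,0],[0,0,0,0,0,0]]'
python3 -m inch '[[0,0,0,0,0,0],[0,0,0,0,0,0],[0,0,0,0,0,0],[0,0,0,0,0,0]]' 0.35
python3 -m inch '[[0,0,0.1,0,0,0],[0,0,0.2,0,0,0],[0,0,0.25,0,0,0],[0,0,0.2,0,0,0],[0,0,0,0,0,0]]'
python3 - <<'E'
from h import *
need(.450,-.305,.12,-10.5)
grab('top')
from m import *
z=X[...,2]; g=img.sum(2)
rect((g<400)&roi(343,416,200,258),.024,'print',6)
E
```

```text
time: 23.9
tool_pos: [0.5655, 0.0491, 0.0579]
ee_rot: [0.707, 0.007, 0.707, -0.007]
ft_force: [0.8, -0.6, 1.0]
opening: 0.031
time: 24.3
tool_pos: [0.5656, 0.0492, 0.0583]
ee_rot: [0.707, 0.007, 0.707, -0.007]
ft_force: [-0.1, -0.8, -0.3]
opening: 0.0555
time: 24.8
tool_pos: [0.5687, 0.0494, 0.2146]
ee_rot: [0.712, 0.007, 0.703, -0.006]
ft_force: [-0.0, 0.6, 0.5]
opening: 0.0553
t 24.8 pos [0.5687 0.0494 0.2146] xax [ 0.013  0.002 -1.   ] jawyaw 88.9 j6 -1.49 | shift [-0.594 -1.772 -0.473] turn [-0.07   0.063  9.379] F [-0.   0.6  0.5] op 0.0553
print c 0.4504 -0.3046 size 0.065 0.035 longyaw 79.3 px [380. 242.]
print c 0.5383 -0.3099 size 0.059 0.033 longyaw 82.4 px [380. 213.]
print c 0.5317 -0.3777 size 0.060 0.032 longyaw 77.4 px [403. 215.]
```

```bash
python3 -m inch '[[-0.06,-0.15,0,0,0,-0.96],[-0.06,-0.18,0,0,0,-0.96],[-0.06,-0.18,0,0,0,-0.96],[-0.06,-0.18,0,0,0,-0.96],[-0.06,-0.18,0,0,0,-0.96],[-0.06,-0.18,0,0,0,-0.96],[-0.06,-0.18,0,0,0,-0.96],[-0.06,-0.18,0,0,0,-0.96]]' 0.25
python3 -m inch '[[-0.06,-0.18,0,0,0,-0.96],[-0.05,-0.18,0,0,0,-0.96],[0,0,-0.2,0,0,-0.96],[0,0,-0.25,0,0,-0.96],[0,0,0,0,0,0],[0,0,0,0,0,0],[0,0,0,0,0,0]]'
python3 -c "
from h import *
need(.451,-.305,.008,-10.5)"
```

```text
time: 25.65
tool_pos: [0.4677, -0.2337, 0.2061]
ee_rot: [0.587, 0.393, 0.589, -0.392]
ft_force: [0.8, 0.5, 0.6]
opening: 0.0643
time: 26.35
tool_pos: [0.4486, -0.3054, 0.1196]
ee_rot: [0.456, 0.542, 0.453, -0.541]
ft_force: [0.1, 0.0, 0.4]
opening: 0.0639
t 26.4 pos [ 0.4486 -0.3054  0.1196] xax [ 0.004 -0.001 -1.   ] jawyaw -10.0 j6 -0.45 | shift [ 0.012  0.002 -0.558] turn [ 0.009  0.024 -0.062] F [0.1 0.  0.4] op 0.0639
```

```bash
python3 -m inch '[[0.012,0,-0.12,0,0.02,-0.06],[0,0,-0.2,0,0,0],[0,0,-0.15,0,0,0],[0,0,-0.09,0,0,0],[0,0,0,0,0,0],[0,0,0,0,0,0]]'
python3 -m inch '[[0,0,0,0,0,0],[0,0,0,0,0,0],[0,0,0,0,0,0],[0,0,0,0,0,0],[0,0,0,0,0,0],[0,0,0,0,0,0]]' 1 30
python3 -m inch '[[0,0,0.1,0,0,0],[0,0,0.2,0,0,0],[0,0,0.25,0,0,0],[0,0,0.25,0,0,0],[0,0,0.1,0,0,0],[0,0,0,0,0,0]]'
python3 -c "
from h import *
need(.5632,-.0272,.18,88.75)"
```

```text
time: 26.95
tool_pos: [0.4512, -0.3056, 0.0077]
ee_rot: [-0.452, -0.544, -0.451, 0.544]
ft_force: [0.7, -0.8, 0.4]
opening: 0.0645
time: 27.55
tool_pos: [0.4508, -0.3055, 0.0076]
ee_rot: [-0.452, -0.544, -0.451, 0.544]
ft_force: [-0.1, 1.3, 6.0]
opening: 0.033
time: 28.15
tool_pos: [0.4514, -0.3061, 0.1903]
ee_rot: [0.454, 0.545, 0.449, -0.544]
ft_force: [-1.1, -0.7, -0.6]
opening: 0.0329
t 28.1 pos [ 0.4514 -0.3061  0.1903] xax [ 0.006 -0.005 -1.   ] jawyaw -10.6 j6 -0.43 | shift [ 0.559  1.394 -0.052] turn [ 5.300e-02  8.000e-03 -9.381e+00] F [-1.1 -0.7 -0.6] op 0.0329
```

```bash
python3 -m inch '[[0.04,0.1,0,0,0,0.96],[0.06,0.15,0,0,0,0.96],[0.06,0.15,0,0,0,0.96],[0.06,0.15,0,0,0,0.96],[0.06,0.15,0,0,0,0.96],[0.06,0.15,0,0,0,0.96],[0.06,0.15,0,0,0,0.96],[0.06,0.15,0,0,0,0.96]]'
python3 -m inch '[[0.06,0.15,0,0,0,0.96],[0.04,0.09,0,0,0,0.96],[0,0,0,0,0,0.96],[0,0,0,0,0,0.96],[0,0,0,0,0,0],[0,0,0,0,0,0]]'
python3 -c "
from h import *
need(.5632,-.0272,.0565,88.75)"
```

```text
time: 28.95
tool_pos: [0.541, -0.0734, 0.1842]
ee_rot: [0.674, 0.207, 0.677, -0.209]
ft_force: [0.1, -0.7, -0.7]
opening: 0.0336
time: 29.55
tool_pos: [0.561, -0.0268, 0.1847]
ee_rot: [0.706, 0.01, 0.708, -0.012]
ft_force: [-0.1, 0.3, -0.5]
opening: 0.0336
t 29.6 pos [ 0.561  -0.0268  0.1847] xax [-0.002 -0.002 -1.   ] jawyaw 88.2 j6 -1.61 | shift [ 0.011 -0.002 -0.641] turn [ 0.013 -0.016  0.063] F [-0.1  0.3 -0.5] op 0.0336
```

```bash
python3 -m inch '[[0.01,0,-0.15,0,0,0.06],[0,0,-0.2,0,0,0],[0,0,-0.15,0,0,0],[0,0,-0.08,0,0,0],[0,0,-0.04,0,0,0],[0,0,-0.02,0,0,0],[0,0,0,0,0,0]]'
python3 -m inch '[[0,0,0,0,0,0],[0,0,0,0,0,0],[0,0,0,0,0,0],[0,0,0,0,0,0]]' 0.35
python3 -m inch '[[0,0,0.1,0,0,0],[0,0,0.2,0,0,0],[0,0,0.25,0,0,0],[0,0,0.2,0,0,0],[0,0,0,0,0,0]]'
python3 - <<'E'
from h import *
need(.538,-.310,.12,-7.6)
grab('top')
from m import *
z=X[...,2]; g=img.sum(2)
rect((g<400)&roi(343,416,200,258),.024,'print',6)
E
```

```text
time: 30.25
tool_pos: [0.5639, -0.027, 0.058]
ee_rot: [0.707, 0.006, 0.707, -0.008]
ft_force: [-0.0, 0.5, -1.0]
opening: 0.0337
time: 30.65
tool_pos: [0.564, -0.0268, 0.0583]
ee_rot: [0.707, 0.006, 0.707, -0.008]
ft_force: [-0.3, -0.3, 0.1]
opening: 0.0552
time: 31.15
tool_pos: [0.5671, -0.027, 0.2145]
ee_rot: [0.712, 0.006, 0.702, -0.008]
ft_force: [1.4, -0.4, -0.4]
opening: 0.0558
t 31.1 pos [ 0.5671 -0.027   0.2145] xax [ 0.013 -0.003 -1.   ] jawyaw 88.9 j6 -1.62 | shift [-0.146 -1.415 -0.473] turn [-0.048  0.087  9.716] F [ 1.4 -0.4 -0.4] op 0.0558
print c 0.5383 -0.3099 size 0.059 0.033 longyaw 82.4 px [380. 213.]
print c 0.5317 -0.3777 size 0.060 0.032 longyaw 77.4 px [403. 215.]
```

```bash
python3 -m inch '[[-0.015,-0.1,0,0,0,-0.936],[-0.015,-0.15,0,0,0,-0.936],[-0.015,-0.15,0,0,0,-0.936],[-0.015,-0.15,0,0,0,-0.936],[-0.015,-0.15,0,0,0,-0.936],[-0.015,-0.15,0,0,0,-0.936],[-0.015,-0.15,0,0,0,-0.936],[-0.015,-0.15,0,0,0,-0.936]]' 0.25
python3 -m inch '[[-0.015,-0.15,0,0,0,-0.936],[-0.01,-0.115,0,0,0,-0.936],[0,0,-0.2,0,0,-0.936],[0,0,-0.25,0,0,-0.936],[0,0,0,0,0,0],[0,0,0,0,0,0],[0,0,0,0,0,0]]'
python3 -c "
from h import *
need(.539,-.310,.009,-7.6)"
```

```text
time: 32.0
tool_pos: [0.5385, -0.2576, 0.2058]
ee_rot: [0.592, 0.383, 0.595, -0.385]
ft_force: [0.5, 0.0, 0.1]
opening: 0.064
time: 32.7
tool_pos: [0.536, -0.3104, 0.1198]
ee_rot: [-0.467, -0.532, -0.466, 0.532]
ft_force: [0.7, 0.3, -0.6]
opening: 0.0642
t 32.7 pos [ 0.536  -0.3104  0.1198] xax [ 0.001 -0.001 -1.   ] jawyaw -7.5 j6 -0.41 | shift [ 0.015  0.002 -0.554] turn [ 0.009  0.006 -0.011] F [ 0.7  0.3 -0.6] op 0.0642
```

```bash
python3 -m inch '[[0.015,0,-0.12,0,0,0],[0,0,-0.2,0,0,0],[0,0,-0.15,0,0,0],[0,0,-0.085,0,0,0],[0,0,0,0,0,0],[0,0,0,0,0,0]]'
python3 -m inch '[[0,0,0,0,0,0],[0,0,0,0,0,0],[0,0,0,0,0,0],[0,0,0,0,0,0],[0,0,0,0,0,0],[0,0,0,0,0,0]]' 1 30
python3 -m inch '[[0,0,0.1,0,0,0],[0,0,0.2,0,0,0],[0,0,0.25,0,0,0],[0,0,0.25,0,0,0],[0,0,0.1,0,0,0],[0,0,0,0,0,0]]'
python3 -c "
from h import *
need(.4968,.0503,.18,88.75)"
```

```text
time: 33.3
tool_pos: [0.5393, -0.3106, 0.0089]
ee_rot: [-0.467, -0.532, -0.465, 0.532]
ft_force: [0.1, -0.1, -0.6]
opening: 0.0642
time: 33.9
tool_pos: [0.5387, -0.3104, 0.0087]
ee_rot: [-0.466, -0.532, -0.465, 0.532]
ft_force: [0.6, -0.1, 6.1]
opening: 0.0294
time: 34.5
tool_pos: [0.5395, -0.3109, 0.1916]
ee_rot: [0.468, 0.533, 0.463, -0.532]
ft_force: [-0.4, -0.0, -0.4]
opening: 0.0292
t 34.5 pos [ 0.5395 -0.3109  0.1916] xax [ 0.006 -0.004 -1.   ] jawyaw -7.6 j6 -0.41 | shift [-0.213  1.806 -0.058] turn [ 0.051  0.011 -9.729] F [-0.4 -0.  -0.4] op 0.0292
```

```bash
python3 -m inch '[[-0.02,0.13,0,0,0,0.935],[-0.02,0.19,0,0,0,0.935],[-0.02,0.19,0,0,0,0.935],[-0.02,0.19,0,0,0,0.935],[-0.02,0.19,0,0,0,0.935],[-0.02,0.19,0,0,0,0.935],[-0.02,0.19,0,0,0,0.935],[-0.02,0.19,0,0,0,0.935]]'
python3 -m inch '[[-0.02,0.19,0,0,0,0.935],[-0.02,0.155,0,0,0,0.935],[0,0,0,0,0,0.935],[0,0,0,0,0,0.935],[0,0,0,0,0,0],[0,0,0,0,0,0]]'
python3 -c "
from h import *
need(.4968,.0503,.0575,88.75)"
```

```text
time: 35.3
tool_pos: [0.5042, -0.0163, 0.1852]
ee_rot: [0.677, 0.2, 0.679, -0.202]
ft_force: [1.0, -0.3, -0.7]
opening: 0.0296
time: 35.9
tool_pos: [0.497, 0.0511, 0.1858]
ee_rot: [0.706, 0.008, 0.708, -0.009]
ft_force: [-1.3, 0.2, -0.7]
opening: 0.0295
t 35.9 pos [0.497  0.0511 0.1858] xax [-0.002 -0.002 -1.   ] jawyaw 88.6 j6 -1.47 | shift [-0.001 -0.004 -0.642] turn [ 0.015 -0.016  0.015] F [-1.3  0.2 -0.7] op 0.0295
```

```bash
python3 -m inch '[[0,-0.003,-0.15,0,0,0.015],[0,0,-0.2,0,0,0],[0,0,-0.15,0,0,0],[0,0,-0.08,0,0,0],[0,0,-0.04,0,0,0],[0,0,-0.02,0,0,0],[0,0,0,0,0,0]]'
python3 -m inch '[[0,0,0,0,0,0],[0,0,0,0,0,0],[0,0,0,0,0,0],[0,0,0,0,0,0]]' 0.35
python3 -m inch '[[0,0,0.1,0,0,0],[0,0,0.2,0,0,0],[0,0,0.25,0,0,0],[0,0,0.2,0,0,0],[0,0,0,0,0,0]]'
python3 - <<'E'
from h import *
need(.532,-.378,.12,-14)
grab('top')
from m import *
z=X[...,2]; g=img.sum(2)
rect((g<400)&roi(343,416,200,258),.024,'print',6)
m=(z>.022)&roi(395,418,204,224); print('boss',np.median(X[m],0))
m=(z>.008)&roi(390,418,204,224)
q=X[m][:,:2]; c=q.mean(0); w,V=np.linalg.eigh(np.cov((q-c).T)); print('yaw',np.degrees(np.arctan2(V[1,1],V[0,1]))%180,c)
E
```

```text
time: 36.6
tool_pos: [0.498, 0.0504, 0.0589]
ee_rot: [0.707, 0.006, 0.707, -0.008]
ft_force: [-0.9, 0.4, -0.7]
opening: 0.0296
time: 37.0
tool_pos: [0.498, 0.0506, 0.0593]
ee_rot: [0.707, 0.006, 0.707, -0.007]
ft_force: [-0.1, -0.0, 0.2]
opening: 0.0558
time: 37.5
tool_pos: [0.5012, 0.0509, 0.215]
ee_rot: [0.712, 0.006, 0.703, -0.007]
ft_force: [0.2, 0.7, -0.2]
opening: 0.0554
t 37.5 pos [0.5012 0.0509 0.215 ] xax [ 0.013 -0.001 -1.   ] jawyaw 88.9 j6 -1.47 | shift [ 0.154 -2.144 -0.475] turn [-0.052  0.077  8.968] F [ 0.2  0.7 -0.2] op 0.0554
print c 0.5317 -0.3777 size 0.060 0.032 longyaw 77.4 px [403. 215.]
boss [ 0.53316093 -0.38095481  0.03290466]
yaw 73.49756887272322 [ 0.53314838 -0.37999543]
```

```bash
python3 -m inch '[[0.01,-0.13,0,0,0,-0.926],[0.01,-0.19,0,0,0,-0.926],[0.01,-0.19,0,0,0,-0.926],[0.01,-0.19,0,0,0,-0.926],[0.01,-0.19,0,0,0,-0.926],[0.01,-0.19,0,0,0,-0.926],[0.02,-0.19,0,0,0,-0.926],[0.02,-0.19,0,0,0,-0.926]]' 0.25
python3 -m inch '[[0.02,-0.19,0,0,0,-0.926],[0.02,-0.19,0,0,0,-0.926],[0.02,-0.19,0,0,0,-0.926],[0,-0.12,-0.2,0,0,-0.926],[0,0,-0.25,0,0,-0.926],[0,0,0,0,0,0],[0,0,0,0,0,0],[0,0,0,0,0,0]]'
python3 -c "
from h import *
need(.5325,-.379,.009,-14.5)"
```

```text
time: 38.35
tool_pos: [0.5167, -0.2426, 0.2069]
ee_rot: [0.594, 0.38, 0.598, -0.381]
ft_force: [1.0, -0.3, -0.5]
opening: 0.0641
time: 39.15
tool_pos: [0.531, -0.3797, 0.121]
ee_rot: [-0.434, -0.559, -0.433, 0.559]
ft_force: [0.6, 0.3, 0.4]
opening: 0.064
t 39.1 pos [ 0.531  -0.3797  0.121 ] xax [ 0.001 -0.001 -1.   ] jawyaw -14.4 j6 -0.39 | shift [ 0.008  0.003 -0.56 ] turn [ 0.009  0.006 -0.013] F [0.6 0.3 0.4] op 0.0640
```

```bash
python3 -m inch '[[0.008,0.003,-0.12,0,0,0],[0,0,-0.2,0,0,0],[0,0,-0.15,0,0,0],[0,0,-0.09,0,0,0],[0,0,0,0,0,0],[0,0,0,0,0,0]]'
python3 -m inch '[[0,0,0,0,0,0],[0,0,0,0,0,0],[0,0,0,0,0,0],[0,0,0,0,0,0],[0,0,0,0,0,0],[0,0,0,0,0,0]]' 1 40
python3 -m inch '[[0,0,0.1,0,0,0],[0,0,0.2,0,0,0],[0,0,0.25,0,0,0],[0,0,0.25,0,0,0],[0,0,0.1,0,0,0],[0,0,0,0,0,0]]'
python3 -c "
from h import *
need(.4952,-.0257,.18,88.75)"
```

```text
time: 39.75
tool_pos: [0.5329, -0.3794, 0.0092]
ee_rot: [-0.434, -0.559, -0.432, 0.559]
ft_force: [0.1, -0.1, -0.1]
opening: 0.064
time: 40.35
tool_pos: [0.5323, -0.3795, 0.0087]
ee_rot: [-0.433, -0.559, -0.432, 0.559]
ft_force: [-0.7, 0.7, 6.1]
opening: 0.0272
time: 40.95
tool_pos: [0.5329, -0.38, 0.1917]
ee_rot: [0.435, 0.56, 0.43, -0.559]
ft_force: [0.7, -0.5, -1.6]
opening: 0.0272
t 41.0 pos [ 0.5329 -0.38    0.1917] xax [ 0.005 -0.005 -1.   ] jawyaw -14.5 j6 -0.38 | shift [-0.189  1.772 -0.059] turn [ 0.05   0.009 -8.926] F [ 0.7 -0.5 -1.6] op 0.0272
```

```bash
python3 -m inch '[[-0.01,0.12,0,0,0,0.924],[-0.02,0.19,0,0,0,0.924],[-0.02,0.19,0,0,0,0.924],[-0.02,0.19,0,0,0,0.924],[-0.02,0.19,0,0,0,0.924],[-0.02,0.19,0,0,0,0.924],[-0.02,0.19,0,0,0,0.924],[-0.02,0.19,0,0,0,0.924]]'
python3 -m inch '[[-0.02,0.19,0,0,0,0.924],[-0.02,0.13,0,0,0,0.924],[0,0,0,0,0,0.924],[0,0,0,0,0,0.924],[0,0,0,0,0,0.924],[0,0,0,0,0,0],[0,0,0,0,0,0]]'
python3 -c "
from h import *
need(.4952,-.0257,.0575,88.75)"
```

```text
time: 41.75
tool_pos: [0.4998, -0.0872, 0.1851]
ee_rot: [0.662, 0.245, 0.664, -0.247]
ft_force: [0.2, -0.2, 0.2]
opening: 0.027
time: 42.45
tool_pos: [0.4926, -0.0248, 0.1858]
ee_rot: [0.706, 0.008, 0.708, -0.01]
ft_force: [-0.3, -0.3, 0.5]
opening: 0.0271
t 42.5 pos [ 0.4926 -0.0248  0.1858] xax [-0.002 -0.002 -1.   ] jawyaw 88.5 j6 -1.62 | shift [ 0.013 -0.004 -0.641] turn [ 0.013 -0.016  0.025] F [-0.3 -0.3  0.5] op 0.0271
```

```bash
python3 -m inch '[[0.012,-0.003,-0.15,0,0,0.025],[0,0,-0.2,0,0,0],[0,0,-0.15,0,0,0],[0,0,-0.08,0,0,0],[0,0,-0.04,0,0,0],[0,0,-0.02,0,0,0],[0,0,0,0,0,0]]'
python3 -m inch '[[0,0,0,0,0,0],[0,0,0,0,0,0],[0,0,0,0,0,0],[0,0,0,0,0,0]]' 0.35
python3 -m inch '[[0,0,0.1,0,0,0],[0,0,0.2,0,0,0],[0,0,0.25,0,0,0],[0,0,0.2,0,0,0],[0,-0.25,0,0,0,0],[0,-0.25,0,0,0,0],[0,-0.25,0,0,0,0],[0,-0.15,0,0,0,0]]'
python3 - <<'E'
from h import *
need(.4206,-.0621,.15,88.75)
grab('top'); s=grab('scene')
from m import *
g=img.sum(2); z=X[...,2]
rect((g<440)&roi(249,297,193,241),.075,'on plate',8)
rect((g>420)&roi(285,310,245,268),.073,'button')
a=cv2.resize(s['pixels'][190:285,225:330],None,fx=4,fy=4,interpolation=cv2.INTER_CUBIC)
b=cv2.resize(f['pixels'][160:270,225:320],None,fx=4,fy=4,interpolation=cv2.INTER_CUBIC)
h=max(a.shape[0],b.shape[0]); p=lambda i:np.pad(i,((0,h-i.shape[0]),(0,0),(0,0)))
cv2.imwrite('pics/c5.png',np.hstack([p(b),p(a)])[...,::-1])
E
```

```text
time: 43.15
tool_pos: [0.4959, -0.0255, 0.0589]
ee_rot: [0.707, 0.006, 0.707, -0.008]
ft_force: [-0.3, -0.4, -0.5]
opening: 0.0269
time: 43.55
tool_pos: [0.496, -0.0254, 0.0593]
ee_rot: [0.707, 0.006, 0.707, -0.008]
ft_force: [-0.3, 0.1, 0.2]
opening: 0.0556
time: 44.35
tool_pos: [0.4954, -0.2084, 0.2092]
ee_rot: [0.707, 0.006, 0.707, -0.009]
ft_force: [0.8, 0.7, -0.3]
opening: 0.0554
t 44.4 pos [ 0.4954 -0.2084  0.2092] xax [ 0.001 -0.003 -1.   ] jawyaw 88.8 j6 -1.97 | shift [-0.374  0.732 -0.296] turn [ 0.023  0.004 -0.007] F [ 0.8  0.7 -0.3] op 0.0554
on plate c 0.5360 0.0514 size 0.127 0.040 longyaw -1.2 px [259. 215.]
on plate c 0.5644 -0.0297 size 0.061 0.040 longyaw -1.2 px [286. 205.]
on plate c 0.4997 -0.0254 size 0.057 0.029 longyaw -1.4 px [286. 227.]
button c 0.4192 -0.0606 size 0.017 0.017 longyaw 88.8 px [299. 255.]
```

View pics/c5.png

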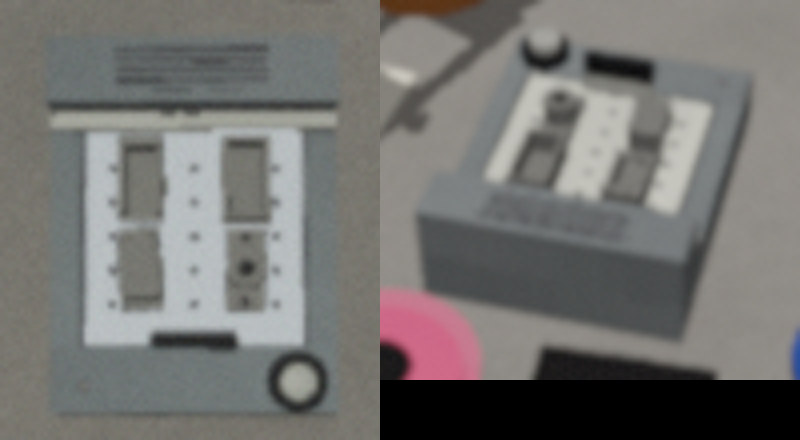

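All four prints stand right way up on the flat plate: bracket and clamp in the left column (140,180)/(140,270), shell and bearing block in the right (245,180)/(245,270). Next, the button at (297,382).

```bash
python3 -m inch '[[-0.09,0.18,0,0,0,0],[-0.09,0.18,0,0,0,0],[-0.09,0.18,0,0,0,0],[-0.1,0.18,0,0,0,0],[0,0,-0.2,0,0,0],[0,0,-0.25,0,0,0],[0,0,0,0,0,0],[0,0,0,0,0,0]]' 1 40
python3 -c "
from h import *
need(.420,-.062,.078,88.75)"
```

```text
time: 45.25
tool_pos: [0.4217, -0.0609, 0.1192]
ee_rot: [0.707, 0.006, 0.708, -0.007]
ft_force: [0.4, 0.1, 0.6]
opening: 0.0
t 45.2 pos [ 0.4217 -0.0609  0.1192] xax [-0.001 -0.002 -1.   ] jawyaw 88.9 j6 -1.72 | shift [-0.008 -0.006 -0.206] turn [ 0.012 -0.008 -0.023] F [0.4 0.1 0.6] op 0.0000
```

```bash
python3 -m inch '[[-0.008,-0.005,-0.08,0,0,0],[0,0,-0.08,0,0,0],[0,0,-0.04,0,0,0],[0,0,-0.02,0,0,0],[0,0,0,0,0,0]]'
python3 -m inch '[[0,0,-0.01,0,0,0],[0,0,-0.01,0,0,0],[0,0,-0.005,0,0,0],[0,0,-0.005,0,0,0],[0,0,0,0,0,0],[0,0,0,0,0,0]]'
```

```text
time: 45.75
tool_pos: [0.4209, -0.0626, 0.0756]
ee_rot: [0.708, 0.006, 0.707, -0.008]
ft_force: [0.0, -0.6, 0.2]
opening: 0.0003
time: 46.35
tool_pos: [0.421, -0.0626, 0.0692]
ee_rot: [0.708, 0.006, 0.706, -0.008]
ft_force: [2.5, -0.9, 3.0]
opening: 0.0002
```

```bash
python3 -m inch '[[0,0,-0.01,0,0,0],[0,0,-0.01,0,0,0],[0,0,0,0,0,0],[0,0,0,0,0,0],[0,0,0,0,0,0]]'
```

```text
time: 46.85
tool_pos: [0.421, -0.0626, 0.0667]
ee_rot: [0.708, 0.006, 0.706, -0.008]
ft_force: [-1.9, -0.0, 22.0]
opening: -0.0002
```

Force rose to 22 N at z 0.0667, so the button is bottomed out (6 mm). Releasing and retreating.

```bash
python3 -m inch '[[0,0,0.05,0,0,0],[0,0,0.15,0,0,0],[0,0,0.25,0,0,0],[0,0,0.25,0,0,0],[0,-0.25,0,0,0,0],[0,-0.25,0,0,0,0],[0,-0.25,0,0,0,0],[0,-0.1,0,0,0,0]]'
python3 -m inch '[[0,0,0,0,0,0],[0,0,0,0,0,0],[0,0,0,0,0,0]]'
python3 - <<'E'
from h import *
need(.42,-.2,.2)
grab('top'); s=grab('scene')
from m import *
g=img.sum(2); z=X[...,2]
rect((g<440)&roi(249,297,193,241),.075,'on plate',8)
m=(z>.145)&roi(130,220,180,280); q=X[m]; print('tub handle/lid',np.median(q,0),q.max(0))
m=(g>400)&roi(285,310,245,268); print('button z',np.nanmedian(z[m]))
m=(g>470)&roi(268,280,200,240); print('plate z',np.nanmedian(z[m]))
save(f,'top9.png')
E
```

```text
time: 47.65
tool_pos: [0.4189, -0.2353, 0.2039]
ee_rot: [0.706, 0.007, 0.708, -0.008]
ft_force: [-0.3, -0.4, 0.2]
opening: 0.0001
time: 47.95
tool_pos: [0.4195, -0.231, 0.2043]
ee_rot: [0.706, 0.006, 0.708, -0.007]
ft_force: [-0.4, 0.8, 0.3]
opening: 0.0
t 48.0 pos [ 0.4195 -0.231   0.2043] xax [-0.002 -0.001 -1.   ] jawyaw 89.0 j6 -2.08 | shift [ 0.003  0.155 -0.021] F [-0.4  0.8  0.3] op 0.0000
on plate c 0.5360 0.0514 size 0.127 0.040 longyaw -1.2 px [259. 215.]
on plate c 0.5644 -0.0298 size 0.061 0.040 longyaw -1.2 px [287. 205.]
on plate c 0.4997 -0.0254 size 0.057 0.029 longyaw -1.4 px [286. 227.]
tub handle/lid [0.49443414 0.3093015  0.15987015] [0.52613116 0.35477948 0.1648273 ]
button z 0.0714911210689883
plate z 0.04975637202618671
```

View pics/top9.png

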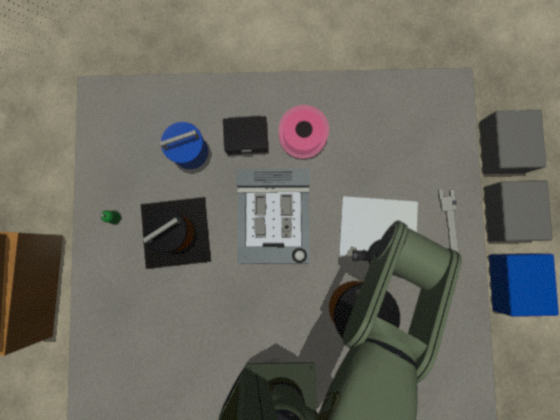

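The tub is upright on the mat (165,235), four prints are on the plate, the sheet is empty and the bystanders haven't moved. Handing in.

```bash
python3 -c "
from h import *
print(workorder.finish_job())"
```

```text
the job is handed in; nothing more can be done
None
```

The changeover is done and handed in at about 48 s of robot time; the hand-in gave no verdict.

**What I did**
- I stood the wash tub on the black rubber mat.
- I slid the plate in tilted 8° under the lip, then rotated it down flat.
- I put all four prints on the plate: clamp, bracket, shell and bearing block. print5 was not there.
- I pressed the fan button with the fingers shut until it bottomed out. The force rose to 22 N at 6 mm of travel. Then I let go.

**Last checks**
- **Tub:** upright, its handle within about 2 mm of the mat's centre.
- **Plate:** its top measured 0.0498 m against an expected 0.050 m, the same after loading. Its slope, checked before loading, was about 0.1°.
- **Prints:** four standing right way up, in the same place before and after the button press.
- **Button:** read 0.0715 m against 0.073 m released. That is within depth noise, so I took it as released.
- **Bystanders:** by eye, the spool, case, wrench and deburring knob are where they started.
- **Arm:** clear of everything, with no contact force.

No check failed. The edge measurements of the station's x position differed from each other by about 2 mm, which is within the pocket's play.

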